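Hang the counter pail on its fork stand by its bail

ROBOT

A 6-joint arm with a two-finger parallel gripper is mounted at the origin on a cart in front of the work surface, level with it; the furniture and walls round the work are solid. World frame = base frame: x ahead of the robot, y to its left, z up, the work surface at z = 0. Lengths are in m, angles in rad, forces in N, time in s.
With the tool pointing down it reaches from about 0.35 to 0.775 m from the base axis. Payload 5.5 kg.
Tool frame: the origin (TCP) lies at the very end of the fingers, on their centre line; the grasp point (between the pads) lies 19 mm behind it; x points along the fingers, y is the direction in which the jaws open and shut, and the axes are right-handed (so a half turn about x gives the same grasp; the last joint's range is limited). The gripper opens to 85 mm and grips with 20 to 120 N. Pads are 22 mm wide; open, the fingers measure 114 mm over their backs; the gripper's body (76 mm by 85 mm) begins 54 mm behind the grasp point. The pads swing forward as they close: fully open they stand 13 mm farther back than shut.
Start: joints at [-0.14, 0.313, 0.046, 1.304, 0, 1.431], TCP at [0.575, -0, 0.231] pointing down, gripper open.
Joint ranges: [-2.76, 2.76], [-0.86, 1.69], [-1.03, 1.26], [-2.2, 2.34], [-1.47, 1.5], [-3.14, 3.14]. Speed limits (rad/s): [2.57, 2.57, 3.14, 3.14, 3.14, 3.14].

INTERFACE

Orientations are given as a unit quaternion [w, x, y, z].
In Python, from workcell import readout, cams, env, finder gives the robot as it stands.
- The arm moves only by the tool drive_tool, never from a script. Its argument "moves" is a list that holds one entry, the list of rows, each a list of 7 numbers: the shift along the tool's x, y, z in m, then the turn, a rotation vector about the tool's x, y, z in rad, then the closure in counts, from 0 (fully open) to 255 (shut). A call has exactly 5 rows; each row is the pose to reach, as a shift and turn from the pose measured when the call began, along the tool's axes at that moment; what a row does not reach only later rows make up. A row lasts 1/8 s, in which the tool goes at most 62.5 mm and 10.7 degrees, less where a joint would pass 70% of its speed; a pose out of reach is approached as far as the arm can. A call with a gripper value outside its range is refused whole. The fingers move at their own pace and stop on an object; "squeeze" is the grip in N (left out, the last holds). Time passes only in rows, so rows that repeat a pose let the fingers close, or fill a call up. It gives the time, the measured TCP pose, the force and the opening at its end, in the units of the state.
- readout.get_state(): the state, without advancing time (a new reading comes with each control period).
- cams.read_camera(name): name is "scene" or "side" or "wrist"; returns the picture (420x560x3 uint8, blue, green, red); there is no depth.
- cams.camera_params(name): a dict with "mtx" (3x3 intrinsics, pixels), "dist" ([k1, k2, p1, p2, k3] as OpenCV has them; the pictures are not rectified), "R" (3x3) and "t" (3): a world point X has camera coordinates R X + t; the wrist camera has in their place "mount" (4x4, takes a point from camera to tool coordinates, whose origin is the TCP and whose axes are the tool frame's). Camera axes: x right, y down, z forward; pixel columns grow to the right and rows downward; lengths in m; the calibration is good to about 2 mm. A picture is of the moment at which its call begins: read the wrist's pose just before it. camera_params takes no time and is no camera call.
- env.hand_in(): hands the job in, once; it reports no verdict.
Trained networks look in the newest picture that a camera, given by its name, has taken for a name from the list of things; names that differ only in an ending like _2 or _b are one class to them, and where a whole thing is asked for, a point or a joint stands for the part that bears it (a point fixed in the world has none). Each returns a list of dicts, best first, with "conf" (0 to 1); they miss things now and then, are a little off and sometimes report something else, mostly with a low value. They report only what shows in the picture. A call takes as long as a camera call. They do not tell look-alikes from the thing itself.
- finder.regions_of(camera, name): "pixels" (420x560 bool, what is visible of it) and "point" ([column, row] in pixels, amid what is visible of it).
The state is a dict: "clock": time; "joint_pos": joint angles; "qvel": joint speeds; "tau": joint torques, N m; "tcp_pos": TCP position; "orientation": TCP orientation; "wrist_force": force on the tool from outside, world axes, zero at the start; "ft_torque": the same for the moment, N m; "finger_gap": finger opening in m.
Only numpy, scipy, OpenCV 4.12 (cv2) and the standard library are available. Lean on these libraries where they do the work, as an engineer would, in place of code of your own. Each camera call takes 0.05 s, during which the arm holds its last target.

TASK

Swing the folded-down wire bail of the little steel pail upright while the pail stays standing where it is, then lift the pail by the bail's wooden grip and hang it on the fork stand: rest the wire on both rails and push it in under the red spring keeper until it drops into the seats and the keeper closes over it. The fork has been re-clamped, its exact height and reach are not known, so feel your way and never ram the stand; leave the cup, the glass and the timer where they are, and leave the pail hanging still.

Things in the scene. Friction and masses are not known exactly. Their poses are not given: they have to be found in the camera images.
- pail: Loose open steel pail, 100 mm across the rim, 88 mm across the foot, 80 mm high, 0.34 kg (up to 30 percent more or less). Origin: centre of its underside; z up. The bail pivots about a line along the pail's y, 74 mm above the origin, on pivots at y = +-57 mm. Folded down, the bail lies out to the pail's -x.
- bail_grip (a point): Centre of the bail's wooden grip: a round bar 16 mm across, 36 mm long, along the pail's y, 95 mm from the pivot line, that turns easily on the wire. On each side the bare wire (5 mm thick) runs straight to 45 mm from here, then bends down to the pivots. Folded, 37 mm is free between grip and rim. This point turns with the bail; its axes equal the pail's when the bail is level.
- bail (a joint): Bail angle in rad: 0 = lying level out to the pail's -x side, negative = drooping below level, 1.57 = straight up. A stiffish hinge (0.03 N m of friction) that stays where it is left.
- stand: Fixed fork stand: foot plate 8 mm thick, post 94 mm along its +x. Origin on the worktop, z up. Two steel rails along x, 8 mm wide, centred at y = +-32 mm, open to the front (-x); nothing between them until a cross bar 60 mm behind the seats. The bail enters from the front, wire above and across both rails, pail rim below them; a seated pail hangs clear of post and foot.
- stand_rails (a point): Point fixed to the stand, 215 mm above its origin: nominal top of the rails' run-in, 2 mm ahead (-x) of the nominal place of a seated wire. The fork is clamped anew each time, rigidly: its true height is up to 3 mm above or below, its true reach up to 20 mm to -x or +x of this. Neither is reported. Axes as the stand's.
- stand_rail_y (a point): Point fixed to the stand, 32 mm to +y of stand_rails, over one rail (both are alike). Along x, from the fork's true place (stand_rails plus its unreported shift): end turned up 8 mm (-87 to -79), flat run-in (-79 to -9), seat: a 45 degree slope down (-9 to +4.5) to an upright shoulder (+4.5) 12 mm taller than the run-in. A seated wire lies 10 mm lower than on the run-in.
- stand_keeper (a joint): Red sprung keeper over the seats, one arm above each rail, hinged at the back. 0 = closed, 0.07 rad lets the wire pass. Its bevelled nose (22 to 9 mm ahead of the fork's true place) stops 0.5 mm above the run-in; a wire pushed along the rails lifts it with about 6 to 15 N of push, drops in, and it springs shut. Its arms reach 18 mm above the run-in. Over 25 N is ramming.
- espresso_cup: Bystander: dark green-grey espresso cup with handle, 63 x 88 x 49 mm, loose. Origin at its underside.
- shot_glass: Bystander: small clear glass, 47 mm across, 58 mm high, loose. Origin at its underside.
- kitchen_timer: Bystander: round red and white kitchen timer, 63 mm across, 42 mm high, loose. Origin at its underside.
Mind the look-alikes: they are no part of the job. Leave any purple look-alike of the pail alone.

How it is judged:
On the way, in this order (a step that is already met when the one before it is completed fails the run):
1. the bail stands upright (within 0.25 rad) while the pail still stands on the worktop (value of joint bail between 1.32 and 1.82 rad and height (world z) of pail below 0.008 m and distance of pail from where it was at the start of the episode below 0.06 m), for 0.2 s.
2. the pail is lifted clear of the worktop (height (world z) of pail above 0.025 m), for 0.2 s.
At the end, for the whole second after the job is handed in: The pail hangs still and released, clear of the worktop, within 0.3 rad of upright, the wire down in both seats (grip centre 202.5 to 212.5 mm above the stand's origin, within 30 mm of it along x, 20 mm along y, wire within 0.12 rad of square to the rails) and the keeper shut (below 0.03 rad) (z of bail_grip in the frame of stand between 0.2025 and 0.2125 m and x of bail_grip in the frame of stand between -0.03 and 0.03 m and y of bail_grip in the frame of stand between -0.02 and 0.02 m and angle between the y axis of bail_grip and the y axis of stand, either way round below 0.12 rad and contact force between pail and stand above 1 N and height (world z) of pail above 0.02 m and angle between pail's own z axis and vertical below 0.3 rad and linear speed of pail below 0.08 m/s and value of joint stand_keeper below 0.03 rad); the robot touches nothing.
It fails at once if the pail or its bail is pressed or rammed against the stand with more than 25 N (contact force between pail and stand above 25 N).
It fails at once if the pail is tipped by more than 0.6 rad (angle between pail's own z axis and vertical above 0.6 rad).
It fails at once if the espresso cup is moved by more than 20 mm (distance of espresso_cup from where it was at the start of the episode above 0.02 m).
It fails at once if the shot glass is moved by more than 20 mm (distance of shot_glass from where it was at the start of the episode above 0.02 m).
It fails at once if the kitchen timer is moved by more than 20 mm (distance of kitchen_timer from where it was at the start of the episode above 0.02 m).
It also fails if it takes over 72 s, if anything falls off the work surface, if the arm or the gripper's body presses on something with over 40 N, if the wrist force passes 120 N, or if a joint passes its speed limit or range.

## Working session

There is one attempt and no reset: what is moved stays moved. The work goes in short steps, Python scripts to look and compute and a tool call to move; the robot and the scene stay as the last step left them, time stands still between calls to the robot, and variables do not carry over. Pictures are saved under pics/ and viewed, and the job is handed in when it is done.

Besides the shell and the picture viewer there is one more tool, called after "Call:" as a command line: name --argument value ..., lists and objects as JSON in quotes. drive_tool: Moves the arm, as the interface text tells. Its arguments: {"type":"object","properties":{"moves":{"type":"array"},"squeeze":{"type":"number"}},"required":["moves"]}

```bash
ls; mkdir -p pics; cat > h.py <<'E'
import numpy as np, cv2
from workcell import readout, cams, env, finder
from scipy.spatial.transform import Rotation as R
def st(): return readout.get_state()
def rot(q): return R.from_quat([q[1],q[2],q[3],q[0]]).as_matrix()
def cam(name,s=None):
    p=cams.camera_params(name); K=np.array(p['mtx']);d=np.array(p['dist'],float)
    if 'R' in p: return K,d,np.array(p['R']),np.array(p['t'])
    s=s or st(); T=np.eye(4);T[:3,:3]=rot(s['orientation']);T[:3,3]=s['tcp_pos']
    M=np.linalg.inv(T@np.array(p['mount'])); return K,d,M[:3,:3],M[:3,3]
def ray(c,uv):
    K,d,Rm,t=c
    x=cv2.undistortPoints(np.array(uv,float).reshape(-1,1,2),K,d).reshape(-1,2)
    v=np.c_[x,np.ones(len(x))]@Rm; return -Rm.T@t, v/np.linalg.norm(v,axis=1)[:,None]
def atz(c,uv,z):
    o,v=ray(c,uv); return o+v*((z-o[2])/v[:,2])[:,None]
def proj(c,X):
    K,d,Rm,t=c
    return cv2.projectPoints(np.array(X,float).reshape(-1,3),cv2.Rodrigues(Rm)[0],t,K,d)[0].reshape(-1,2)
def tri(obs):
    A=np.zeros((3,3));b=np.zeros(3)
    for c,uv in obs:
        o,v=ray(c,[uv]);P=np.eye(3)-np.outer(v[0],v[0]);A+=P;b+=P@o
    return np.linalg.solve(A,b)
E
python3 - <<'E'
from h import *
s=st();print({k:np.round(v,3).tolist() for k,v in s.items()})
for n in ['scene','side','wrist']:
    im=cams.read_camera(n);cv2.imwrite(f'pics/{n}0.png',im)
    K,d,Rm,t=cam(n,s);print(n,np.round(-Rm.T@t,3),np.round(Rm[2],2),K[0,0])
    for nm in ['pail','bail_grip','stand','espresso_cup','shot_glass','kitchen_timer']:
        for r in finder.regions_of(n,nm)[:3]:
            ys,xs=np.nonzero(r['pixels']);print(nm,round(r['conf'],2),np.round(r['point']),xs.min(),xs.max(),ys.min(),ys.max())
print(st()['clock'])
E
```

```text
pics
{'clock': 0.0, 'joint_pos': [-0.14, 0.314, 0.045, 1.304, 0.0, 1.431], 'qvel': [-0.0, -0.002, 0.001, -0.0, -0.001, -0.001], 'tau': [-0.003, -48.063, 29.853, 0.02, -0.0, -0.0], 'tcp_pos': [0.574, 0.0, 0.23], 'orientation': [0.499, 0.5, 0.501, -0.5], 'wrist_force': [-0.208, -0.266, 0.39], 'ft_torque': [-0.014, 0.06, -0.056], 'finger_gap': 0.086}
scene [-0.026 -0.533  0.818] [ 0.52  0.55 -0.66] 397.4802675359772
pail 0.91 [296. 254.] 268 319 226 272
pail 0.7 [353. 326.] 327 382 285 360
bail_grip 0.81 [359. 292.] 327 383 286 316
bail_grip 0.67 [284. 265.] 269 300 244 271
stand 0.83 [245. 186.] 203 270 127 212
espresso_cup 0.79 [246. 236.] 233 255 225 252
shot_glass 0.81 [392. 282.] 381 401 271 297
shot_glass 0.33 [254. 166.] 203 272 124 213
kitchen_timer 0.78 [179. 211.] 172 192 202 220
side [ 0.559 -0.886  0.9  ] [-0.03  0.79 -0.62] 463.94798318156796
pail 0.95 [266. 265.] 226 288 240 287
pail 0.74 [224. 342.] 197 267 308 374
pail 0.51 [249. 231.] 234 259 218 241
bail_grip 0.76 [238. 267.] 230 278 248 275
stand 0.61 [298. 198.] 259 334 135 214
espresso_cup 0.55 [249. 231.] 233 259 218 241
shot_glass 0.77 [301. 343.] 293 311 327 356
kitchen_timer 0.5 [238. 188.] 229 248 177 194
wrist [0.575 0.082 0.373] [-0.   -0.33 -0.95] 327.4755144548037
pail 0.87 [192. 373.] 108 225 345 419
pail 0.58 [210. 220.] 101 265 164 300
bail_grip 0.91 [139. 261.] 101 244 177 301
bail_grip 0.78 [208. 374.] 174 225 349 389
espresso_cup 0.74 [142.  68.] 105 179 23 110
shot_glass 0.74 [292. 367.] 278 309 345 382
1.05
```

View pics/scene0.png

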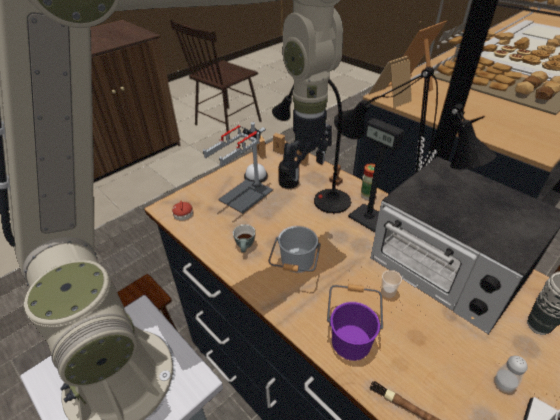

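View pics/side0.png

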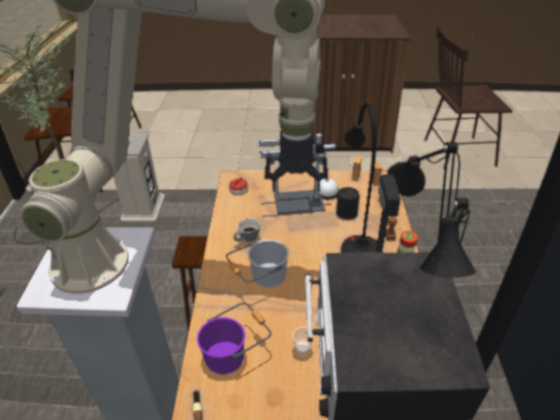

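View pics/wrist0.png

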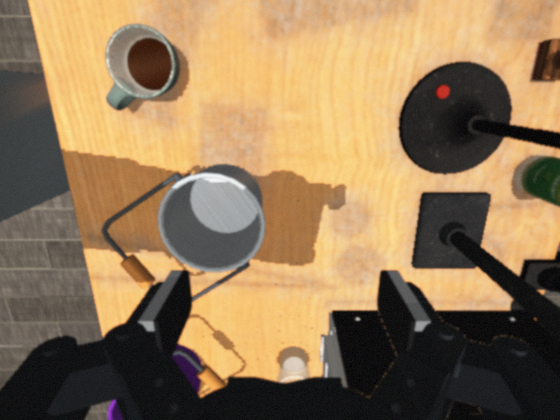

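```bash
python3 - <<'E'
from h import *
a=cv2.imread('pics/scene0.png')[110:285,160:340];cv2.imwrite('pics/sc1.png',cv2.resize(a,None,fx=4.4,fy=3.4,interpolation=3) if 0 else cv2.resize(a,None,fx=3.4,fy=3.4,interpolation=3))
a=cv2.imread('pics/side0.png')[120:300,210:360];cv2.imwrite('pics/si1.png',cv2.resize(a,None,fx=3.3,fy=3.3,interpolation=3))
a=cv2.imread('pics/wrist0.png')[150:310,80:280];cv2.imwrite('pics/wr1.png',cv2.resize(a,None,fx=3.5,fy=3.5,interpolation=3))
s=st()
w=cam('wrist',s)
print('rim c',atz(w,[[212,222]],.08),'grip z?',[atz(w,[[137,269]],z).round(3).tolist() for z in(.06,.074)])
E
```

```text
rim c [[ 0.50559606 -0.03557091  0.08      ]] grip z? [[[0.416, -0.098, 0.06]], [[0.423, -0.09, 0.074]]]
```

View pics/sc1.png

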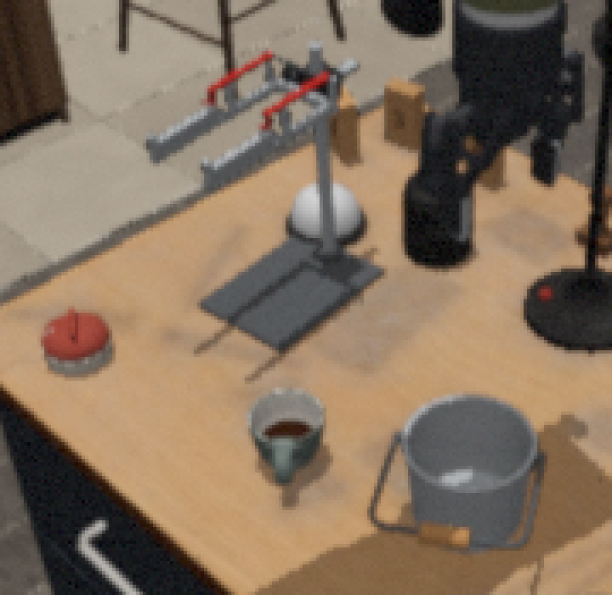

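View pics/si1.png

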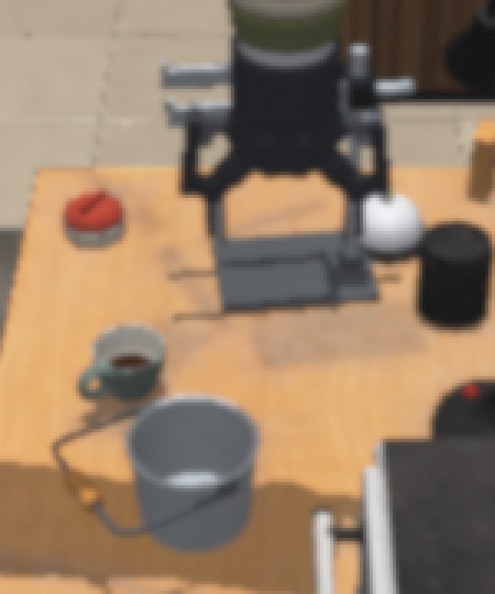

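View pics/wr1.png

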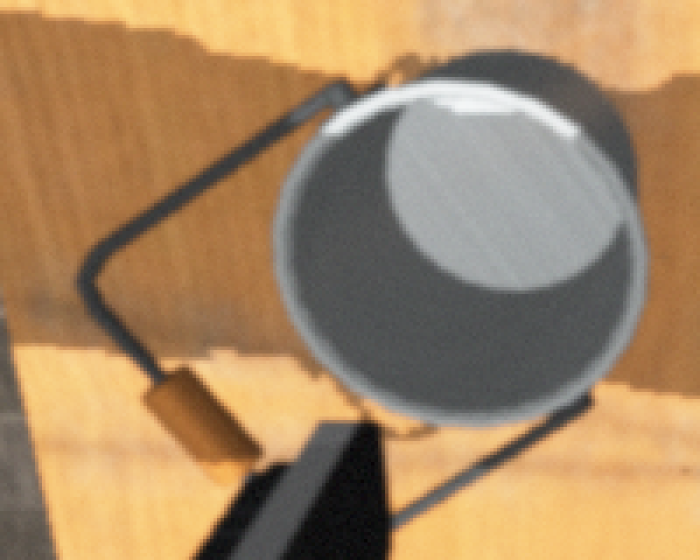

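```bash
python3 - <<'E'
from h import *
s=st(); w=cam('wrist',s);sc=cam('scene');si=cam('side')
S=lambda x,y:(160+x/3.4,110+y/3.4)
D=lambda x,y:(210+x/3.3,120+y/3.3)
W=lambda x,y:(80+x/3.5,150+y/3.5)
def rep(n,obs):
    X=tri(obs);print(n,X.round(4),[ (proj(c,X)[0]-np.array(uv)).round(1).tolist() for c,uv in obs])
    return X
rep('grip',[(sc,S(443,537)),(si,D(88,497)),(w,W(203,420))])
rep('rimc',[(sc,S(470,451)),(si,D(195,449)),(w,W(460,253))])
print('piv',atz(w,[W(343,92),W(588,400)],.074))
rep('corner1',[(sc,S(372,530)),(si,D(55,447)),(w,W(85,275))])
rep('railtip L',[(sc,S(152,150)),(si,D(165,75))])
rep('railtip R',[(sc,S(208,168)),(si,D(168,110))])
rep('post top',[(sc,S(316,48)),(si,D(358,50))])
for q in [(200,303),(278,348),(383,270),(308,238)]: print('foot',atz(sc,[S(*q)],.008).round(3))
for q in [(222,310),(378,298),(218,240),(348,230)]: print('footside',atz(si,[D(*q)],.008).round(3))
print('cup',atz(w,[(142,68)],.03),'timer',atz(sc,[(183,211)],.02),'glass',atz(sc,[(391,288)],.02))
print('purple',atz(sc,[(355,320)],.08), 'purple grip')
rep('pgrip',[(sc,(355,287)),(si,(257,315)),(w,(212,378))])
E
```

```text
grip [ 0.4255 -0.0907  0.0746] [[0.4, 0.3], [-0.6, -0.6], [1.4, -0.4]]
rimc [ 0.5039 -0.0399  0.0711] [[-0.4, -0.6], [-0.4, 0.5], [1.1, 0.4]]
piv [[ 0.47561063  0.00822374  0.074     ]
 [ 0.5379198  -0.08494487  0.074     ]]
corner1 [ 0.3967 -0.0447  0.0745] [[-0.4, -1.4], [-0.3, 1.4], [-0.7, -0.0]]
railtip L [0.4709 0.2915 0.2081] [[-0.2, -0.6], [-0.1, 0.5]]
railtip R [0.4777 0.2232 0.2166] [[0.1, 0.3], [0.1, -0.3]]
post top [0.6402 0.2771 0.2402] [[-0.2, -0.7], [-0.1, 0.7]]
foot [[0.508 0.313 0.008]]
foot [[0.519 0.212 0.008]]
foot [[0.664 0.227 0.008]]
foot [[0.647 0.317 0.008]]
footside [[0.52  0.209 0.008]]
footside [[0.665 0.227 0.008]]
footside [[0.514 0.318 0.008]]
footside [[0.641 0.334 0.008]]
cup [[0.43764772 0.10489719 0.03      ]] timer [[0.38831008 0.33337991 0.02      ]] glass [[ 0.58872672 -0.27744488  0.02      ]]
purple [[ 0.41716893 -0.29077254  0.08      ]] purple grip
pgrip [ 0.4881 -0.2342  0.0773] [[-0.8, -0.4], [1.4, 0.9], [-2.4, 1.1]]
```

```bash
cat >> h.py <<'E'
def Rdown(yaw):  # tool x down, tool y (jaw) along horizontal dir yaw
    x=np.array([0,0,-1.]);y=np.array([np.cos(yaw),np.sin(yaw),0]);return np.c_[x,y,np.cross(x,y)]
def go(p,yaw=None,s=None,q=True):
    s=s or st();R0=rot(s['orientation']);sh=R0.T@(np.array(p)-np.array(s['tcp_pos']))
    rv=np.zeros(3)
    if yaw is not None:
        best=min((R.from_matrix(R0.T@Rdown(yaw+k*np.pi)).as_rotvec() for k in(0,1)),key=np.linalg.norm);rv=best
    print('go',sh.round(4),rv.round(4));return sh,rv
def show():
    s=st();print('t',round(s['clock'],2),'tcp',np.round(s['tcp_pos'],4),'F',np.round(s['wrist_force'],2),'M',np.round(s['ft_torque'],2),'gap',round(s['finger_gap'],4),'j',np.round(s['joint_pos'],2))
    R0=rot(s['orientation']);print('toolx',R0[:,0].round(3),'jaw yaw',np.arctan2(R0[1,1],R0[0,1]).round(4));return s
E
python3 - <<'E'
from h import *
s=show();print(rot(s['orientation']).round(3))
go([.4255,-.0907,.13],.585)
go([.4255,-.0907,.0575],.585)
E
```

```text
t 1.05 tcp [ 0.575  -0.      0.2313] F [-0.1  -0.55  0.36] M [-0.02 -0.02  0.03] gap 0.0852 j [-0.14  0.31  0.05  1.3   0.    1.43]
toolx [ 0.  0. -1.] jaw yaw -0.0
[[ 0.  1. -0.]
 [ 0. -0. -1.]
 [-1.  0. -0.]]
go [ 0.1013 -0.1496  0.0907] [-5.85e-01  0.00e+00 -1.00e-04]
go [ 0.1738 -0.1496  0.0907] [-5.85e-01  0.00e+00 -1.00e-04]
```

Call:
drive_tool --moves '[[[0.02, -0.03, 0.018, -0.117, 0, 0, 147], [0.04, -0.06, 0.036, -0.234, 0, 0, 147], [0.06, -0.09, 0.054, -0.351, 0, 0, 147], [0.08, -0.12, 0.072, -0.468, 0, 0, 147], [0.1, -0.15, 0.091, -0.585, 0, 0, 147]]]' --squeeze 30

```text
clock: 1.68
tcp_pos: [0.4242, -0.0915, 0.1309]
orientation: [0.624, 0.333, 0.623, -0.333]
wrist_force: [0.4, -0.2, -0.1]
finger_gap: 0.0363
```

```bash
python3 - <<'E'
from h import *
s=show();im=cams.read_camera('wrist');w=cam('wrist',s)
cv2.imwrite('pics/w2.png',im)
for X in [(.4255,-.0907,.0746)]: print(proj(w,X))
for r in finder.regions_of('wrist','bail_grip')[:2]: print(r['conf'],r['point'],atz(w,[r['point']],.0746))
E
```

```text
t 1.68 tcp [ 0.4242 -0.0915  0.1309] F [ 0.45 -0.2  -0.13] M [-0.03  0.03  0.01] gap 0.0363 j [-0.4   0.1  -0.48  0.99 -0.    0.58]
toolx [ 0.001 -0.    -1.   ] jaw yaw 0.5892
[[287.38242869 225.87875146]]
0.96 [294.2, 209.9] [[ 0.42294213 -0.07901993  0.0746    ]]
0.52 [245.8, 356.9] [[ 0.45935487 -0.19784599  0.0746    ]]
```

View pics/w2.png

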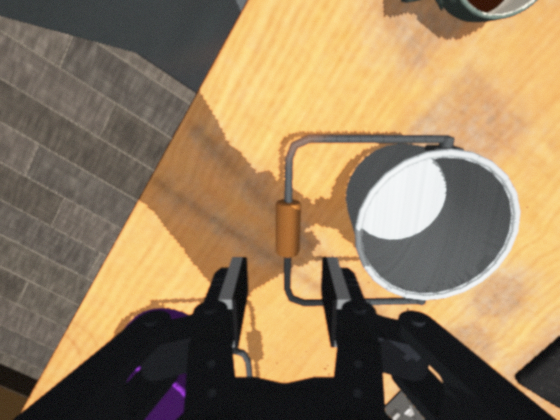

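Call:
drive_tool --moves '[[[0.02, 0, 0, 0, 0, 0, 147], [0.045, 0, 0, 0, 0, 0, 147], [0.065, 0, 0, 0, 0, 0, 147], [0.075, 0, 0, 0, 0, 0, 147], [0.075, 0, 0, 0, 0, 0, 147]]]'

```text
clock: 2.4
tcp_pos: [0.4203, -0.0906, 0.0541]
orientation: [0.62, 0.335, 0.625, -0.335]
wrist_force: [-0.7, 0.5, -0.1]
finger_gap: 0.0361
```

Call:
drive_tool --moves '[[[0, 0, 0, 0, 0, 0, 190], [0, 0, 0, 0, 0, 0, 215], [0, 0, 0, 0, 0, 0, 225], [0, 0, 0, 0, 0, 0, 235], [0, 0, 0, 0, 0, 0, 235]]]'

```text
clock: 3.02
tcp_pos: [0.4206, -0.0908, 0.0543]
orientation: [0.621, 0.335, 0.625, -0.335]
wrist_force: [2.4, 0.5, -0.5]
finger_gap: 0.0148
```

```bash
python3 - <<'E'
from h import *
s=show();im=cams.read_camera('wrist')
cv2.imwrite('pics/w3.png',im)
E
```

```text
t 3.02 tcp [ 0.4206 -0.0908  0.0543] F [ 2.38  0.46 -0.53] M [ 0.05 -0.34 -0.04] gap 0.0148 j [-0.4   0.18 -0.59  0.8  -0.    0.59]
toolx [-0.006  0.002 -1.   ] jaw yaw 0.5835
```

View pics/w3.png

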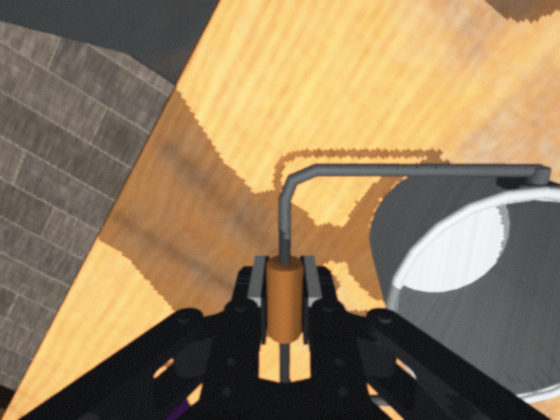

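Call:
drive_tool --moves '[[[-0.0099, 0.0005, 0, 0, 0, 0, 240], [-0.0198, 0.0021, 0, 0, 0, 0, 240], [-0.0294, 0.0046, 0, 0, 0, 0, 240], [-0.0386, 0.0082, 0, 0, 0, 0, 240], [-0.0475, 0.0127, 0, 0, 0, 0, 240]]]' --squeeze 35

```text
clock: 3.7
tcp_pos: [0.4314, -0.0836, 0.1023]
orientation: [0.621, 0.335, 0.625, -0.336]
wrist_force: [-1.3, -0.6, -0.5]
finger_gap: 0.0146
```

```bash
cat >> h.py <<'E'
P0=np.array([.4206,-.0908,.0543]);U=np.array([np.cos(.585),np.sin(.585),0])
def arc(degs):
    s=show()
    for a in degs:
        a=np.radians(a);go(P0+.095*(1-np.cos(a))*U+np.array([0,0,.095*np.sin(a)]),.585,s)
E
python3 -c "
from h import *
arc([36,42,48,54,60])"
```

```text
t 3.7 tcp [ 0.4314 -0.0836  0.1023] F [-1.26 -0.58 -0.52] M [0.19 0.14 0.1 ] gap 0.0146 j [-0.37  0.15 -0.5   0.93 -0.    0.61]
toolx [-0.006  0.002 -1.   ] jaw yaw 0.5836
go [-0.0078  0.0052 -0.    ] [-0.0014 -0.0047  0.0041]
go [-0.0156  0.0114 -0.0001] [-0.0014 -0.0047  0.0041]
go [-0.0226  0.0184 -0.0001] [-0.0014 -0.0047  0.0041]
go [-0.0289  0.0261 -0.0002] [-0.0014 -0.0047  0.0041]
go [-0.0344  0.0344 -0.0002] [-0.0014 -0.0047  0.0041]
```

Call:
drive_tool --moves '[[[-0.0078, 0.0052, 0, 0, 0, 0, 240], [-0.0156, 0.0114, 0, 0, 0, 0, 240], [-0.0226, 0.0184, 0, 0, 0, 0, 240], [-0.0289, 0.0261, 0, 0, 0, 0, 240], [-0.0344, 0.0344, 0, 0, 0, 0, 240]]]'

```text
clock: 4.32
tcp_pos: [0.4608, -0.0645, 0.1368]
orientation: [0.621, 0.335, 0.625, -0.336]
wrist_force: [0.8, 0.8, -2.3]
finger_gap: 0.015
```

```bash
python3 -c "
from h import *
arc([66,72,78,84,89])
im=cams.read_camera('wrist');cv2.imwrite('pics/w4.png',im)
"
```

```text
t 4.33 tcp [ 0.4608 -0.0645  0.1368] F [ 0.76  0.85 -2.33] M [ 0.17 -0.08  0.02] gap 0.015 j [-0.31  0.16 -0.39  1.02 -0.    0.68]
toolx [-0.006  0.002 -1.   ] jaw yaw 0.5836
go [-0.0043  0.0082 -0.0003] [-0.0015 -0.0047  0.0041]
go [-0.0079  0.0175 -0.0003] [-0.0015 -0.0047  0.0041]
go [-0.0105  0.0271 -0.0003] [-0.0015 -0.0047  0.0041]
go [-0.0121  0.0369 -0.0004] [-0.0015 -0.0047  0.0041]
go [-0.0126  0.0452 -0.0004] [-0.0015 -0.0047  0.0041]
```

View pics/w4.png

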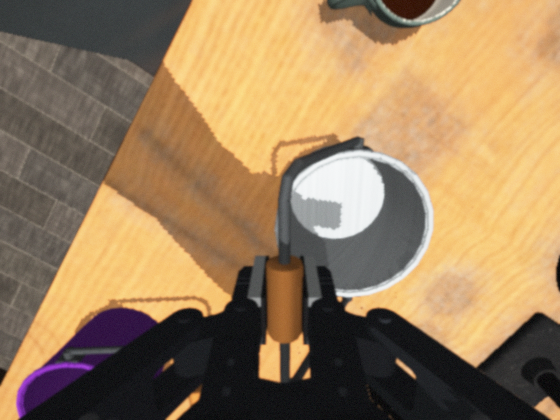

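```bash
python3 -c "
from h import *
s=st();w=cam('wrist',s)
c=atz(w,[[361,223]],.08)[0];print(c, (c-np.array(s['tcp_pos']))@U)
print(P0+.095*U)
"
```

```text
[ 0.50258214 -0.03540802  0.08      ] 0.04975073482886221
[ 0.49980265 -0.03834106  0.0543    ]
```

Call:
drive_tool --moves '[[[-0.0038, 0.0102, 0, 0, 0, 0, 240], [-0.0072, 0.0195, 0, 0, 0, 0, 240], [-0.0098, 0.0291, 0, 0, 0, 0, 240], [-0.0115, 0.039, 0, 0, 0, 0, 240], [-0.012, 0.048, 0, 0, 0, 0, 240]]]'

```text
clock: 5.0
tcp_pos: [0.5025, -0.0375, 0.149]
orientation: [0.621, 0.335, 0.625, -0.335]
wrist_force: [-0.4, -0.2, -2.4]
finger_gap: 0.0148
```

Call:
drive_tool --moves '[[[0, 0, 0, 0, 0, 0, 240], [0, 0, 0, 0, 0, 0, 240], [0, 0, 0, 0, 0, 0, 240], [0, 0, 0, 0, 0, 0, 240], [0, 0, 0, 0, 0, 0, 240]]]'

```text
clock: 5.62
tcp_pos: [0.5024, -0.0376, 0.149]
orientation: [0.621, 0.335, 0.625, -0.335]
wrist_force: [0.3, -0.6, -3.4]
finger_gap: 0.0147
```

```bash
python3 -c "
from h import *
s=show()
im=cams.read_camera('wrist');cv2.imwrite('pics/w5.png',im)
im=cams.read_camera('scene');cv2.imwrite('pics/s5.png',cv2.resize(im[150:310,200:400],None,fx=3,fy=3))
"
```

```text
t 5.62 tcp [ 0.5024 -0.0376  0.149 ] F [ 0.25 -0.62 -3.38] M [ 0.01 -0.01 -0.  ] gap 0.0147 j [-0.23  0.22 -0.28  1.07  0.    0.75]
toolx [-0.005  0.002 -1.   ] jaw yaw 0.5837
```

View pics/w5.png

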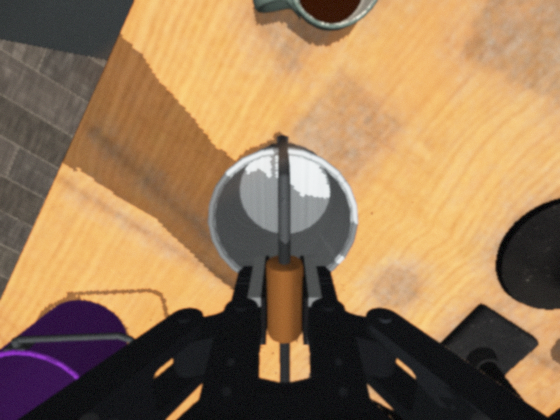

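View pics/s5.png

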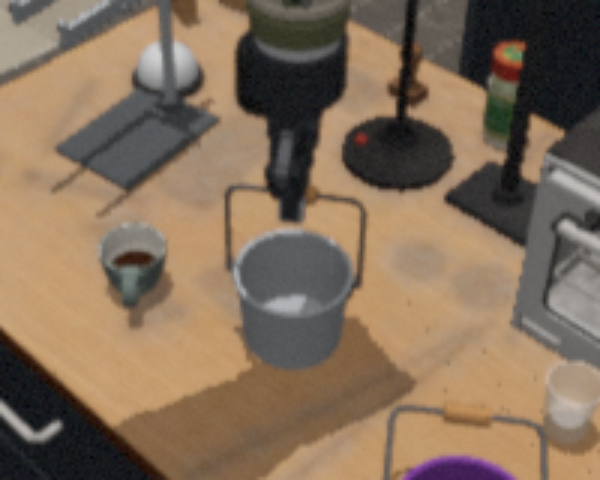

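Call:
drive_tool --moves '[[[-0.01, 0, 0, 0, 0, 0, 240], [-0.03, 0, 0, 0, 0, 0, 240], [-0.06, 0, 0, 0, 0, 0, 240], [-0.09, 0, 0, 0, 0, 0, 240], [-0.105, 0, 0, 0, 0, 0, 240]]]'

```text
clock: 6.35
tcp_pos: [0.5038, -0.0379, 0.2564]
orientation: [0.622, 0.335, 0.623, -0.335]
wrist_force: [0.3, -0.3, -3.5]
finger_gap: 0.0148
```

```bash
python3 -c "
from h import *
s=show()
go([.42,.25,.26],.09)
"
```

```text
t 6.35 tcp [ 0.5038 -0.0379  0.2564] F [ 0.26 -0.33 -3.51] M [-0.07 -0.06 -0.03] gap 0.0148 j [-0.23  0.17 -0.08  1.32  0.    0.75]
toolx [-0.002  0.001 -1.   ] jaw yaw 0.5839
go [-0.0032  0.0888 -0.2864] [ 0.4939 -0.0013  0.0013]
```

Call:
drive_tool --moves '[[[0, 0.004, -0.012, 0.02, 0, 0, 240], [0, 0.011, -0.035, 0.06, 0, 0, 240], [0, 0.021, -0.068, 0.12, 0, 0, 240], [0, 0.033, -0.105, 0.18, 0, 0, 240], [0, 0.045, -0.143, 0.24, 0, 0, 240]]]'

```text
clock: 6.98
tcp_pos: [0.4619, 0.1072, 0.2564]
orientation: [0.577, 0.408, 0.578, -0.408]
wrist_force: [0.6, 0.6, -4.2]
finger_gap: 0.0147
```

```bash
python3 -c "
from h import *
s=show()
go([.42,.25,.26],.09)
"
```

```text
t 6.97 tcp [0.4619 0.1072 0.2564] F [ 0.63  0.56 -4.23] M [ 0.09 -0.07 -0.02] gap 0.0147 j [ 0.06  0.11 -0.15  1.31  0.    1.29]
toolx [-0.002  0.001 -1.   ] jaw yaw 0.3413
go [-0.0034  0.0083 -0.1486] [ 0.2513 -0.0013  0.0019]
```

Call:
drive_tool --moves '[[[0, 0.002, -0.038, 0.06, 0, 0, 240], [0, 0.004, -0.075, 0.12, 0, 0, 240], [-0.001, 0.006, -0.11, 0.18, 0, 0, 240], [-0.002, 0.007, -0.135, 0.23, 0, 0, 240], [-0.003, 0.008, -0.1485, 0.25, 0, 0, 240]]]'

```text
clock: 7.6
tcp_pos: [0.4189, 0.251, 0.2594]
orientation: [0.522, 0.476, 0.523, -0.477]
wrist_force: [0.5, 0.4, -4.1]
finger_gap: 0.015
```

Call:
drive_tool --moves '[[[0, 0, 0, 0, 0, 0, 240], [0, 0, 0, 0, 0, 0, 240], [0, 0, 0, 0, 0, 0, 240], [0, 0, 0, 0, 0, 0, 240], [0, 0, 0, 0, 0, 0, 240]]]'

```text
clock: 8.22
tcp_pos: [0.4191, 0.2507, 0.2594]
orientation: [0.521, 0.476, 0.523, -0.477]
wrist_force: [0.6, -0.6, -3.8]
finger_gap: 0.0149
```

```bash
python3 -c "
from h import *
s=show()
for n in ['wrist','scene','side']:
  im=cams.read_camera(n);cv2.imwrite('pics/%s6.png'%n,im)
  for r in finder.regions_of(n,'stand_keeper')[:2]: print(n,r['conf'],r['point'])
a=cv2.imread('pics/scene6.png')[100:280,140:330];cv2.imwrite('pics/sc6.png',cv2.resize(a,None,fx=3.3,fy=3.3,interpolation=3))
a=cv2.imread('pics/side6.png')[110:260,180:360];cv2.imwrite('pics/si6.png',cv2.resize(a,None,fx=4,fy=4,interpolation=3))
"
```

```text
t 8.22 tcp [0.4191 0.2507 0.2594] F [ 0.62 -0.61 -3.79] M [ 0.02  0.06 -0.03] gap 0.0149 j [ 0.37  0.14 -0.11  1.33  0.    1.85]
toolx [-0.003  0.001 -1.   ] jaw yaw 0.0914
wrist 0.91 [519.2, 274.8]
wrist 0.2 [284.8, 283.1]
scene 0.6 [238.8, 140.3]
side 0.56 [293.7, 143.6]
```

View pics/wrist6.png

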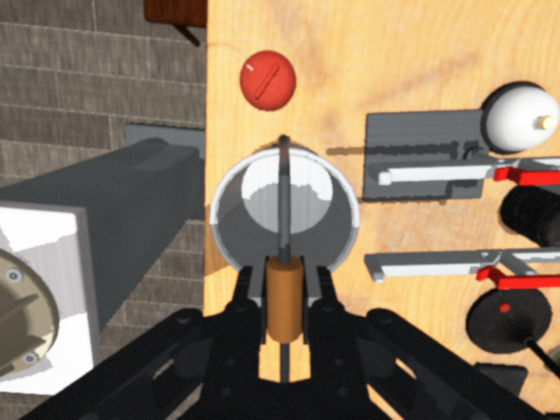

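View pics/sc6.png

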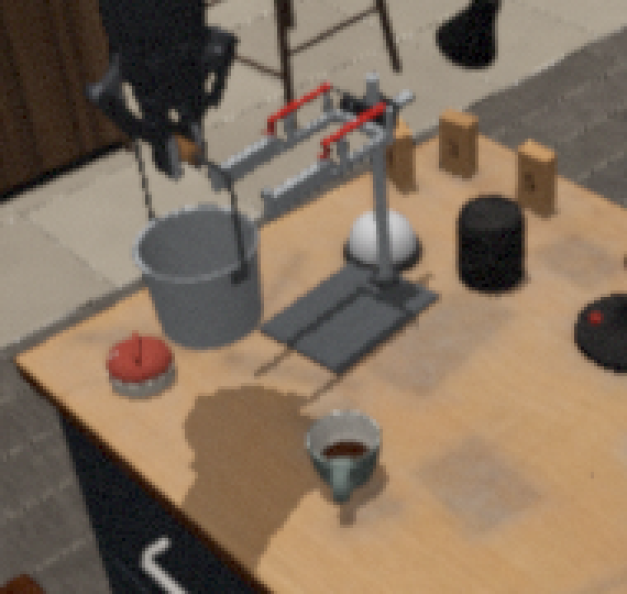

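View pics/si6.png

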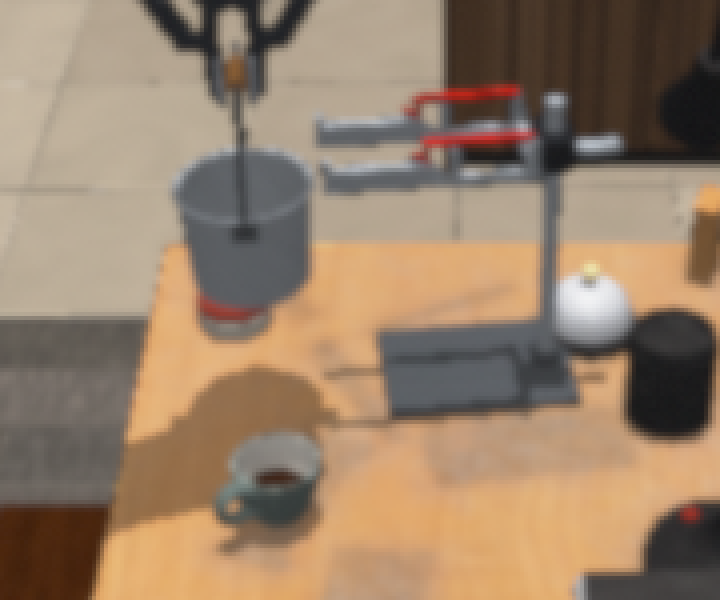

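```bash
python3 -c "
from h import *
a=cv2.imread('pics/wrist6.png')[130:310,350:560];cv2.imwrite('pics/wz.png',cv2.resize(a,None,fx=3.6,fy=3.3,interpolation=3) if 0 else cv2.resize(a,None,fx=3.3,fy=3.3,interpolation=3))
"
```

```text
(no output)
```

View pics/wz.png

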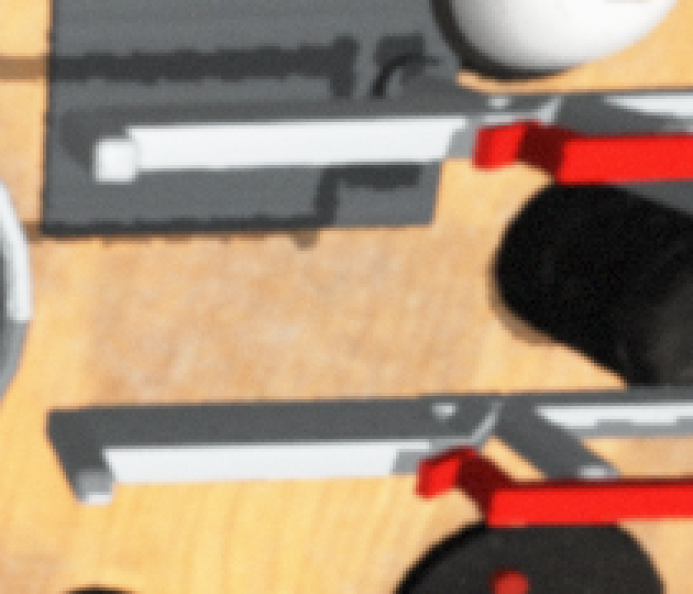

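```bash
python3 -c "
from h import *
s=st();w=cam('wrist',s)
Z=lambda x,y:(350+x/3.3,130+y/3.3)
for z in (.220,.223,.226):
  p=atz(w,[Z(115,159),Z(96,486)],z);d=p[0]-p[1];print('tips',z,p.round(4).tolist(),np.linalg.norm(d).round(4),'yaw',np.arctan2(-d[0],d[1]).round(3))
for z in (.212,.215,.218):
  a=atz(w,[Z(150,150),Z(440,141),Z(150,466),Z(390,458)],z)
  print(z,a.round(4).tolist(),'dir',[np.arctan2(*(a[j+1]-a[j])[[1,0]]).round(3) for j in (0,2)])
  print('nose',atz(w,[Z(475,147),Z(418,477)],z).round(4).tolist())
# grip frame
K=rot(s['orientation']);print((np.array(s['tcp_pos'])-.019*K[:,0]))
"
```

```text
tips 0.22 [[0.4728, 0.2924, 0.22], [0.4814, 0.2284, 0.22]] 0.0646 yaw 0.134
tips 0.223 [[0.4718, 0.2931, 0.223], [0.4803, 0.2301, 0.223]] 0.0636 yaw 0.134
tips 0.226 [[0.4708, 0.2938, 0.226], [0.4791, 0.2318, 0.226]] 0.0625 yaw 0.134
0.212 [[0.4814, 0.2929, 0.212], [0.5326, 0.2992, 0.212], [0.4943, 0.2293, 0.212], [0.5411, 0.2355, 0.212]] dir [np.float64(0.124), np.float64(0.133)]
nose [[0.5391, 0.2987, 0.212], [0.5478, 0.2319, 0.212]]
0.215 [[0.4803, 0.2935, 0.215], [0.5306, 0.2998, 0.215], [0.493, 0.2309, 0.215], [0.5391, 0.2371, 0.215]] dir [np.float64(0.124), np.float64(0.133)]
nose [[0.5371, 0.2993, 0.215], [0.5457, 0.2335, 0.215]]
0.218 [[0.4792, 0.2941, 0.218], [0.5287, 0.3003, 0.218], [0.4917, 0.2326, 0.218], [0.5371, 0.2386, 0.218]] dir [np.float64(0.124), np.float64(0.133)]
nose [[0.5351, 0.2998, 0.218], [0.5435, 0.2351, 0.218]]
[0.41898682 0.25095385 0.27843284]
```

```bash
cat >> h.py <<'E'
T=np.array([.5595,.272]);YAW=.13
E2=np.array([np.cos(YAW),np.sin(YAW)])
def fk(sx,z,sy=0,yaw=YAW): 
    p=T+sx*E2+sy*np.array([-E2[1],E2[0]]); return go([p[0],p[1],z],yaw)
def where(s=None):
    s=s or st();d=np.array(s['tcp_pos'])[:2]-T;print('stand frame x %.4f y %.4f'%(d@E2,d@np.array([-E2[1],E2[0]])))
E
python3 -c "
from h import *
where();fk(-.13,.2235);fk(-.05,.2235)
"
```

```text
stand frame x -0.1421 y -0.0026
go [ 0.0359  0.0121 -0.003 ] [-0.038  -0.0013  0.0028]
go [ 0.0357  0.092  -0.0061] [-0.038  -0.0013  0.0028]
```

Call:
drive_tool --moves '[[[0.007, 0.001, -0.001, -0.01, 0, 0, 240], [0.016, 0.003, -0.001, -0.02, 0, 0, 240], [0.026, 0.006, -0.002, -0.03, 0, 0, 240], [0.034, 0.009, -0.003, -0.038, -0.001, 0.003, 240], [0.036, 0.012, -0.003, -0.038, -0.001, 0.003, 240]]]'

```text
clock: 9.15
tcp_pos: [0.4302, 0.2551, 0.2224]
orientation: [0.531, 0.466, 0.532, -0.467]
wrist_force: [-0.4, 0.0, -2.6]
finger_gap: 0.0148
```

```bash
python3 -c "
from h import *
show();where();fk(-.09,.2235);fk(-.05,.2235)
"
```

```text
t 9.15 tcp [0.4302 0.2551 0.2224] F [-0.36  0.03 -2.58] M [0.01 0.09 0.07] gap 0.0148 j [ 0.37  0.17 -0.16  1.24  0.    1.81]
toolx [-0.001 -0.    -1.   ] jaw yaw 0.1303
stand frame x -0.1304 y -0.0000
go [-0.0011  0.0404 -0.    ] [0.0003 0.0001 0.0011]
go [-0.0012  0.0804  0.    ] [0.0003 0.0001 0.0011]
```

Call:
drive_tool --moves '[[[-0.001, 0.01, 0, 0, 0, 0, 240], [-0.001, 0.025, 0, 0, 0, 0, 240], [-0.001, 0.045, 0, 0, 0, 0, 240], [-0.001, 0.065, 0, 0, 0, 0, 240], [-0.001, 0.075, 0, 0, 0, 0, 240]]]'

```text
clock: 9.78
tcp_pos: [0.5066, 0.265, 0.2233]
orientation: [0.531, 0.467, 0.531, -0.467]
wrist_force: [-0.1, -0.8, -3.4]
finger_gap: 0.0148
```

```bash
python3 -c "
from h import *
show();where()
im=cams.read_camera('wrist');cv2.imwrite('pics/w7.png',im)
im=cams.read_camera('scene')
a=im[100:280,140:330];cv2.imwrite('pics/sc7.png',cv2.resize(a,None,fx=3.3,fy=3.3,interpolation=3))
"
```

```text
t 9.78 tcp [0.5066 0.265  0.2233] F [-0.15 -0.82 -3.36] M [ 0.04 -0.02 -0.05] gap 0.0148 j [0.34 0.31 0.02 1.28 0.   1.78]
toolx [-0.  0. -1.] jaw yaw 0.1297
stand frame x -0.0534 y -0.0001
```

View pics/w7.png

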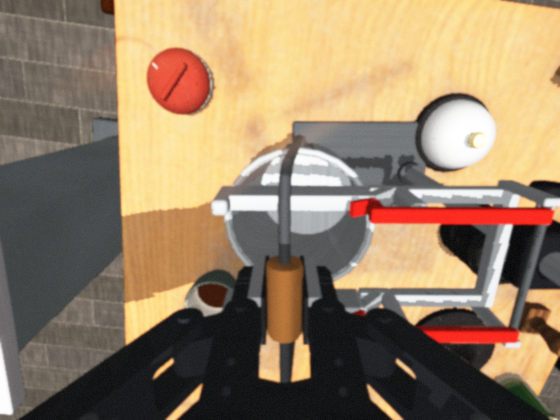

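View pics/sc7.png

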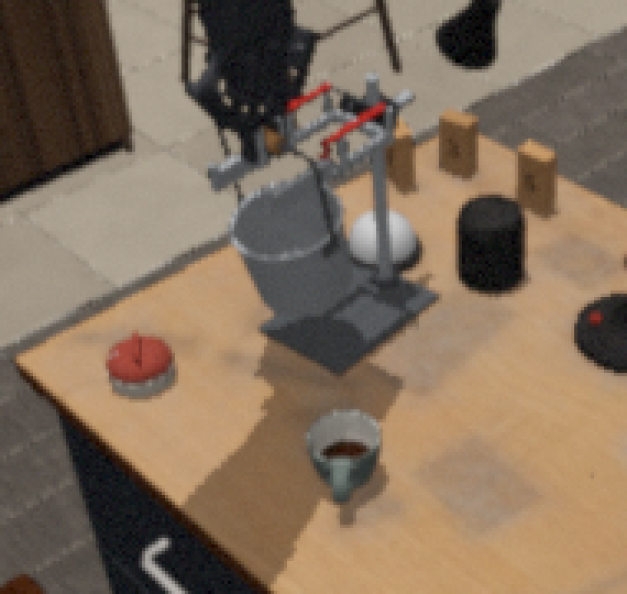

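Call:
drive_tool --moves '[[[0, 0, 0, 0, 0, 0, 240], [0, 0, 0, 0, 0, 0, 240], [0, 0, 0, 0, 0, 0, 240], [0, 0, 0, 0, 0, 0, 240], [0, 0, 0, 0, 0, 0, 240]]]'

```text
clock: 10.5
tcp_pos: [0.506, 0.2649, 0.2232]
orientation: [0.531, 0.466, 0.531, -0.467]
wrist_force: [-0.2, 0.1, -3.0]
finger_gap: 0.015
```

Call:
drive_tool --moves '[[[0.003, 0, 0, 0, 0, 0, 240], [0.007, 0, 0, 0, 0, 0, 240], [0.011, 0, 0, 0, 0, 0, 240], [0.015, 0, 0, 0, 0, 0, 240], [0.017, 0, 0, 0, 0, 0, 240]]]'

```text
clock: 11.12
tcp_pos: [0.5056, 0.2648, 0.2057]
orientation: [0.531, 0.466, 0.532, -0.467]
wrist_force: [-0.7, -0.2, -4.1]
finger_gap: 0.0148
```

```bash
python3 -c "
from h import *
show();where()
im=cams.read_camera('scene')
a=im[100:280,140:330];cv2.imwrite('pics/sc8.png',cv2.resize(a,None,fx=3.3,fy=3.3,interpolation=3))
"
```

```text
t 11.12 tcp [0.5056 0.2648 0.2057] F [-0.74 -0.18 -4.05] M [-0.    0.05  0.03] gap 0.0148 j [ 0.34  0.31 -0.02  1.24  0.    1.78]
toolx [-0.001 -0.    -1.   ] jaw yaw 0.1298
stand frame x -0.0543 y -0.0002
```

View pics/sc8.png

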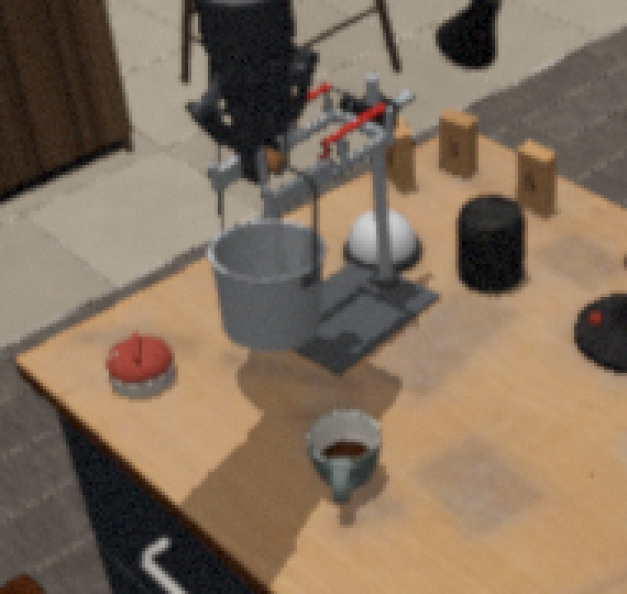

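Call:
drive_tool --moves '[[[0.001, 0, 0, 0, 0, 0, 240], [0.002, 0, 0, 0, 0, 0, 240], [0.003, 0, 0, 0, 0, 0, 240], [0.004, 0, 0, 0, 0, 0, 240], [0.004, 0, 0, 0, 0, 0, 240]]]'

```text
clock: 11.8
tcp_pos: [0.5054, 0.2647, 0.2014]
orientation: [0.531, 0.466, 0.532, -0.467]
wrist_force: [0.0, -0.0, -3.4]
finger_gap: 0.0146
```

Call:
drive_tool --moves '[[[0.001, 0, 0, 0, 0, 0, 240], [0.001, 0, 0, 0, 0, 0, 240], [0.002, 0, 0, 0, 0, 0, 240], [0.002, 0, 0, 0, 0, 0, 240], [0.002, 0, 0, 0, 0, 0, 240]]]'

```text
clock: 12.42
tcp_pos: [0.5055, 0.2647, 0.1994]
orientation: [0.531, 0.466, 0.532, -0.467]
wrist_force: [0.9, -0.7, -3.2]
finger_gap: 0.015
```

Call:
drive_tool --moves '[[[0.001, 0, 0, 0, 0, 0, 240], [0.001, 0, 0, 0, 0, 0, 240], [0.0015, 0, 0, 0, 0, 0, 240], [0.0015, 0, 0, 0, 0, 0, 240], [0.0015, 0, 0, 0, 0, 0, 240]]]'

```text
clock: 13.05
tcp_pos: [0.5056, 0.2648, 0.198]
orientation: [0.531, 0.466, 0.532, -0.467]
wrist_force: [0.4, 0.6, -3.9]
finger_gap: 0.0146
```

Call:
drive_tool --moves '[[[0.001, 0, 0, 0, 0, 0, 240], [0.001, 0, 0, 0, 0, 0, 240], [0.0015, 0, 0, 0, 0, 0, 240], [0.0015, 0, 0, 0, 0, 0, 240], [0.0015, 0, 0, 0, 0, 0, 240]]]'

```text
clock: 13.68
tcp_pos: [0.5056, 0.2647, 0.1965]
orientation: [0.531, 0.466, 0.532, -0.467]
wrist_force: [0.6, -0.0, -4.2]
finger_gap: 0.0147
```

Call:
drive_tool --moves '[[[0.001, 0, 0, 0, 0, 0, 240], [0.001, 0, 0, 0, 0, 0, 240], [0.0015, 0, 0, 0, 0, 0, 240], [0.0015, 0, 0, 0, 0, 0, 240], [0.0015, 0, 0, 0, 0, 0, 240]]]'

```text
clock: 14.3
tcp_pos: [0.5058, 0.2648, 0.1954]
orientation: [0.531, 0.466, 0.532, -0.467]
wrist_force: [-0.4, -1.0, 1.2]
finger_gap: 0.0145
```

```bash
python3 -c "
from h import *
show();where()
im=cams.read_camera('side')
cv2.imwrite('pics/si9.png',cv2.resize(im[110:260,180:360],None,fx=4,fy=4,interpolation=3))
im=cams.read_camera('wrist');cv2.imwrite('pics/w9.png',im)
"
```

```text
t 14.3 tcp [0.5058 0.2648 0.1954] F [-0.43 -1.02  1.19] M [-0.01  0.09  0.04] gap 0.0145 j [ 0.34  0.32 -0.04  1.22  0.    1.78]
toolx [-0.001 -0.    -1.   ] jaw yaw 0.1297
stand frame x -0.0542 y -0.0002
```

View pics/si9.png

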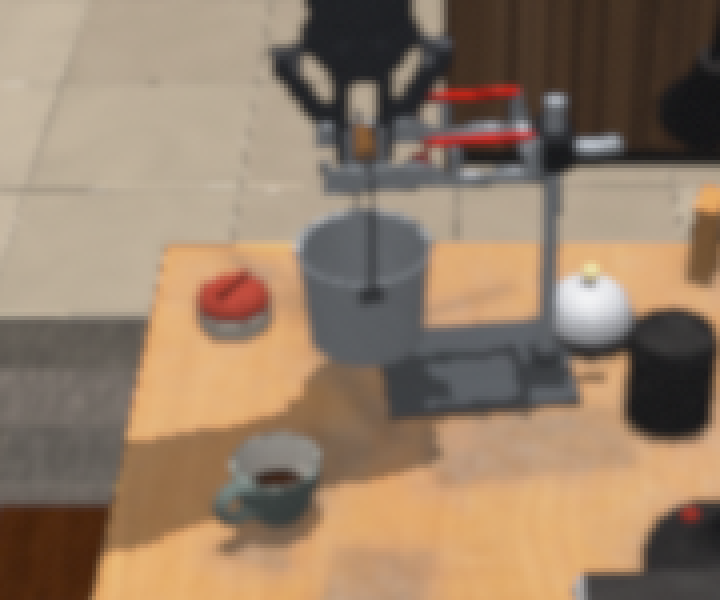

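View pics/w9.png

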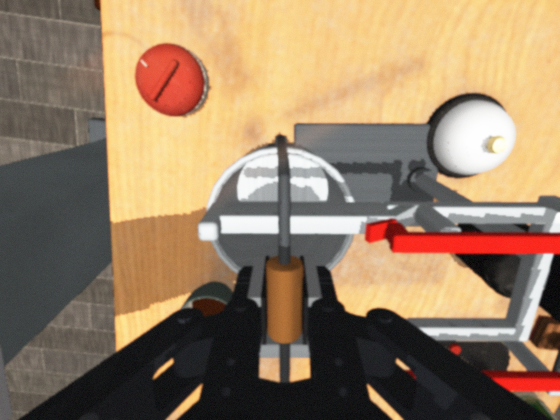

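Call:
drive_tool --moves '[[[-0.0006, 0, 0, 0, 0, 0, 240], [-0.0006, 0.004, 0, 0, 0, 0, 240], [-0.0006, 0.009, 0, 0, 0, 0, 240], [-0.0006, 0.014, 0, 0, 0, 0, 240], [-0.0006, 0.018, 0, 0, 0, 0, 240]]]'

```text
clock: 15.02
tcp_pos: [0.524, 0.2672, 0.1958]
orientation: [0.531, 0.466, 0.532, -0.467]
wrist_force: [-3.8, -0.1, -0.6]
finger_gap: 0.0149
```

```bash
python3 -c "
from h import *
show();where()
"
```

```text
t 15.03 tcp [0.524  0.2672 0.1958] F [-3.81 -0.13 -0.59] M [-0.1   0.51  0.05] gap 0.0149 j [0.34 0.35 0.01 1.23 0.   1.78]
toolx [-0.001 -0.    -1.   ] jaw yaw 0.1297
stand frame x -0.0359 y -0.0002
```

Call:
drive_tool --moves '[[[0, 0, 0, 0, 0, 0, 240], [0, 0, 0, 0, 0, 0, 240], [0, 0.001, 0, 0, 0, 0, 240], [0, 0.001, 0, 0, 0, 0, 240], [0, 0.001, 0, 0, 0, 0, 240]]]'

```text
clock: 15.65
tcp_pos: [0.5249, 0.2673, 0.1958]
orientation: [0.531, 0.466, 0.532, -0.467]
wrist_force: [-2.3, -0.2, 0.5]
finger_gap: 0.0146
```

```bash
python3 -c "
from h import *
show();where()
im=cams.read_camera('wrist');cv2.imwrite('pics/w10.png',im)
"
```

```text
t 15.65 tcp [0.5249 0.2673 0.1958] F [-2.34 -0.17  0.46] M [-0.02  0.3   0.03] gap 0.0146 j [0.33 0.35 0.02 1.23 0.   1.78]
toolx [-0.001 -0.    -1.   ] jaw yaw 0.1297
stand frame x -0.0349 y -0.0002
```

View pics/w10.png

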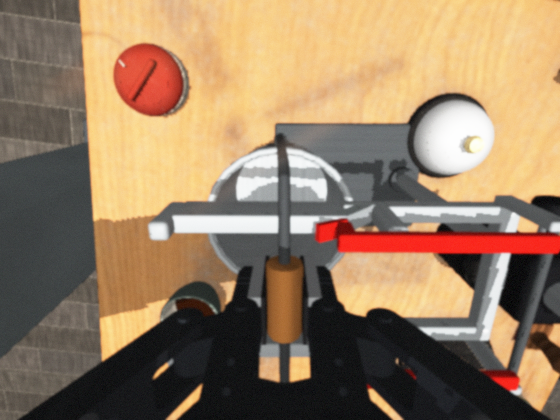

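Call:
drive_tool --moves '[[[-0.0003, 0.001, 0, 0, 0, 0, 240], [-0.0003, 0.003, 0, 0, 0, 0, 240], [-0.0003, 0.005, 0, 0, 0, 0, 240], [-0.0003, 0.007, 0, 0, 0, 0, 240], [-0.0003, 0.007, 0, 0, 0, 0, 240]]]'

```text
clock: 16.32
tcp_pos: [0.5323, 0.2682, 0.196]
orientation: [0.531, 0.466, 0.531, -0.467]
wrist_force: [-0.9, -0.3, -1.6]
finger_gap: 0.0149
```

Call:
drive_tool --moves '[[[0, 0.001, 0, 0, 0, 0, 240], [0, 0.001, 0, 0, 0, 0, 240], [0, 0.002, 0, 0, 0, 0, 240], [0, 0.002, 0, 0, 0, 0, 240], [0, 0.002, 0, 0, 0, 0, 240]]]'

```text
clock: 16.95
tcp_pos: [0.5343, 0.2685, 0.196]
orientation: [0.531, 0.466, 0.531, -0.467]
wrist_force: [-0.3, 0.6, -1.0]
finger_gap: 0.0149
```

Call:
drive_tool --moves '[[[0, 0.001, 0, 0, 0, 0, 240], [0, 0.001, 0, 0, 0, 0, 240], [0, 0.002, 0, 0, 0, 0, 240], [0, 0.002, 0, 0, 0, 0, 240], [0, 0.002, 0, 0, 0, 0, 240]]]'

```text
clock: 17.58
tcp_pos: [0.5364, 0.2688, 0.1961]
orientation: [0.531, 0.466, 0.531, -0.467]
wrist_force: [-0.9, 0.3, -0.6]
finger_gap: 0.0146
```

Call:
drive_tool --moves '[[[0, 0.001, 0, 0, 0, 0, 240], [0, 0.001, 0, 0, 0, 0, 240], [0, 0.002, 0, 0, 0, 0, 240], [0, 0.002, 0, 0, 0, 0, 240], [0, 0.002, 0, 0, 0, 0, 240]]]'

```text
clock: 18.2
tcp_pos: [0.5384, 0.2691, 0.196]
orientation: [0.531, 0.466, 0.531, -0.467]
wrist_force: [-0.5, 0.3, -0.8]
finger_gap: 0.015
```

Call:
drive_tool --moves '[[[0, 0.001, 0, 0, 0, 0, 240], [0, 0.001, 0, 0, 0, 0, 240], [0, 0.002, 0, 0, 0, 0, 240], [0, 0.002, 0, 0, 0, 0, 240], [0, 0.002, 0, 0, 0, 0, 240]]]'

```text
clock: 18.82
tcp_pos: [0.5394, 0.2692, 0.1959]
orientation: [0.531, 0.466, 0.532, -0.467]
wrist_force: [-5.4, -0.9, -0.2]
finger_gap: 0.0149
```

Call:
drive_tool --moves '[[[0, 0.001, 0, 0, 0, 0, 240], [0, 0.001, 0, 0, 0, 0, 240], [0, 0.0015, 0, 0, 0, 0, 240], [0, 0.0015, 0, 0, 0, 0, 240], [0, 0.0015, 0, 0, 0, 0, 240]]]'

```text
clock: 19.45
tcp_pos: [0.5394, 0.2691, 0.1957]
orientation: [0.53, 0.465, 0.532, -0.468]
wrist_force: [-6.3, -0.3, 1.3]
finger_gap: 0.015
```

```bash
python3 -c "
from h import *
show();where()
im=cams.read_camera('wrist');cv2.imwrite('pics/w11.png',im)
"
```

```text
t 19.45 tcp [0.5394 0.2691 0.1957] F [-6.33 -0.31  1.25] M [-0.26  1.28 -0.04] gap 0.015 j [0.33 0.38 0.06 1.25 0.   1.77]
toolx [-0.005 -0.001 -1.   ] jaw yaw 0.1299
stand frame x -0.0203 y -0.0002
```

View pics/w11.png

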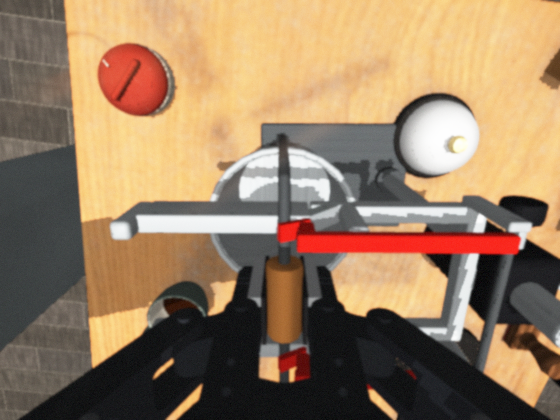

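Call:
drive_tool --moves '[[[-0.0003, 0.0015, 0, 0, 0, 0, 240], [-0.0003, 0.002, 0, 0, 0, 0, 240], [-0.0003, 0.0025, 0, 0, 0, 0, 240], [-0.0003, 0.0025, 0, 0, 0, 0, 240], [-0.0003, 0.0025, 0, 0, 0, 0, 240]]]'

```text
clock: 20.12
tcp_pos: [0.5399, 0.2692, 0.1957]
orientation: [0.53, 0.464, 0.533, -0.469]
wrist_force: [-7.7, -1.8, 1.1]
finger_gap: 0.0151
```

```bash
python3 -c "
from h import *
show();where();fk(-.016,.196)
"
```

```text
t 20.12 tcp [0.5399 0.2692 0.1957] F [-7.72 -1.78  1.09] M [-0.21  1.46 -0.03] gap 0.0151 j [0.33 0.39 0.07 1.26 0.   1.77]
toolx [-0.009 -0.002 -1.   ] jaw yaw 0.1303
stand frame x -0.0198 y -0.0002
go [-0.0003  0.0038 -0.0002] [0.0003 0.0007 0.009 ]
```

Call:
drive_tool --moves '[[[-0.0003, 0.002, 0, 0, 0, 0.005, 240], [-0.0003, 0.0025, 0, 0, 0, 0.009, 240], [-0.0003, 0.003, 0, 0, 0, 0.009, 240], [-0.0003, 0.003, 0, 0, 0, 0.009, 240], [-0.0003, 0.003, 0, 0, 0, 0.009, 240]]]'

```text
clock: 20.75
tcp_pos: [0.5408, 0.2693, 0.1957]
orientation: [0.531, 0.465, 0.532, -0.468]
wrist_force: [-8.6, -1.2, 1.6]
finger_gap: 0.0145
```

```bash
python3 -c "
from h import *
show();where();fk(-.016,.196)
"
```

```text
t 20.75 tcp [0.5408 0.2693 0.1957] F [-8.6  -1.16  1.6 ] M [-0.24  1.57 -0.05] gap 0.0145 j [ 0.33  0.38  0.06  1.25 -0.    1.77]
toolx [-0.004 -0.001 -1.   ] jaw yaw 0.1307
stand frame x -0.0189 y -0.0002
go [-0.0003  0.0029 -0.0002] [0.0007 0.0009 0.004 ]
```

Call:
drive_tool --moves '[[[-0.0004, 0.0025, 0, 0, 0, 0.004, 240], [-0.0004, 0.003, 0, 0, 0, 0.008, 240], [-0.0004, 0.0035, 0, 0, 0, 0.008, 240], [-0.0004, 0.004, 0, 0, 0, 0.008, 240], [-0.0004, 0.004, 0, 0, 0, 0.008, 240]]]'

```text
clock: 21.38
tcp_pos: [0.5423, 0.2695, 0.1957]
orientation: [0.532, 0.466, 0.531, -0.467]
wrist_force: [-8.8, -1.7, 1.9]
finger_gap: 0.0147
```

```bash
python3 -c "
from h import *
show();where();fk(-.016,.196)
"
```

```text
t 21.38 tcp [0.5423 0.2695 0.1957] F [-8.82 -1.7   1.86] M [-0.16  1.65 -0.03] gap 0.0147 j [ 0.33  0.39  0.06  1.25 -0.    1.77]
toolx [-0.    -0.001 -1.   ] jaw yaw 0.131
stand frame x -0.0173 y -0.0003
go [-0.0003  0.0013 -0.0003] [0.001  0.0011 0.0006]
```

Call:
drive_tool --moves '[[[-0.0004, 0.003, 0, 0, 0, 0.003, 240], [-0.0004, 0.0035, 0, 0, 0, 0.004, 240], [-0.0004, 0.004, 0, 0, 0, 0.004, 240], [-0.0004, 0.0045, 0, 0, 0, 0.004, 240], [-0.0004, 0.0045, 0, 0, 0, 0.004, 240]]]'

```text
clock: 22.0
tcp_pos: [0.5443, 0.2697, 0.1957]
orientation: [0.532, 0.465, 0.532, -0.467]
wrist_force: [-8.8, -1.8, 1.3]
finger_gap: 0.0148
```

```bash
python3 -c "
from h import *
show();where();fk(-.012,.196)
"
```

```text
t 22.0 tcp [0.5443 0.2697 0.1957] F [-8.82 -1.84  1.3 ] M [-0.25  1.74 -0.08] gap 0.0148 j [ 0.33  0.39  0.07  1.25 -0.    1.77]
toolx [-0.001 -0.002 -1.   ] jaw yaw 0.1314
stand frame x -0.0154 y -0.0003
go [-0.0003  0.0034 -0.0003] [0.0014 0.0014 0.0016]
```

Call:
drive_tool --moves '[[[-0.0004, 0.003, 0, 0, 0, 0.003, 240], [-0.0004, 0.0035, 0, 0, 0, 0.004, 240], [-0.0004, 0.004, 0, 0, 0, 0.004, 240], [-0.0004, 0.0045, 0, 0, 0, 0.004, 240], [-0.0004, 0.005, 0, 0, 0, 0.004, 240]]]'

```text
clock: 22.62
tcp_pos: [0.5461, 0.27, 0.1957]
orientation: [0.531, 0.465, 0.532, -0.467]
wrist_force: [-10.5, -1.2, 2.6]
finger_gap: 0.015
```

```bash
python3 -c "
from h import *
show();where();fk(-.012,.196)
"
```

```text
t 22.62 tcp [0.5461 0.27   0.1957] F [-10.51  -1.21   2.57] M [-0.26  1.95 -0.08] gap 0.015 j [ 0.33  0.39  0.08  1.26 -0.    1.77]
toolx [-0.003 -0.002 -1.   ] jaw yaw 0.1319
stand frame x -0.0136 y -0.0002
go [-0.0003  0.0016 -0.0002] [0.002  0.0018 0.0036]
```

Call:
drive_tool --moves '[[[-0.0006, 0.0035, 0, 0, 0, 0.004, 240], [-0.0006, 0.004, 0, 0, 0, 0.007, 240], [-0.0006, 0.0045, 0, 0, 0, 0.007, 240], [-0.0006, 0.005, 0, 0, 0, 0.007, 240], [-0.0006, 0.005, 0, 0, 0, 0.007, 240]]]'

```text
clock: 23.25
tcp_pos: [0.5522, 0.2707, 0.196]
orientation: [0.533, 0.467, 0.53, -0.465]
wrist_force: [3.0, 0.5, -5.6]
finger_gap: 0.0149
```

```bash
python3 -c "
from h import *
show();where();fk(-.012,.196)
im=cams.read_camera('wrist');cv2.imwrite('pics/w12.png',im)
"
```

```text
t 23.25 tcp [0.5522 0.2707 0.196 ] F [ 2.98  0.48 -5.55] M [ 0.14 -0.42 -0.03] gap 0.0149 j [ 0.33  0.4   0.08  1.25 -0.    1.77]
toolx [ 0.005 -0.001 -1.   ] jaw yaw 0.1315
stand frame x -0.0075 y -0.0003
go [-0.0001 -0.0045 -0.0004] [ 0.0015  0.0018 -0.0049]
```

View pics/w12.png

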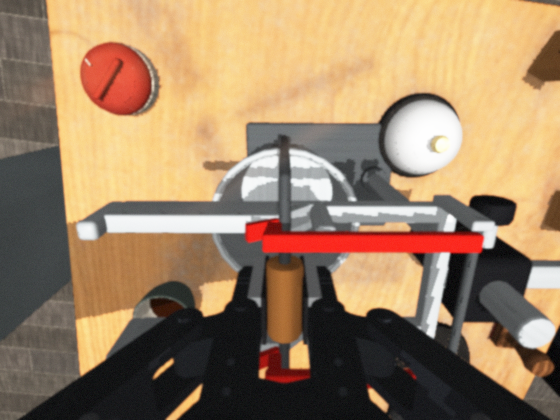

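Call:
drive_tool --moves '[[[0, 0.001, 0, 0, 0, -0.003, 240], [0, 0.002, 0, 0, 0, -0.005, 240], [0.001, 0.003, 0, 0, 0, -0.005, 240], [0.002, 0.004, 0, 0, 0, -0.005, 240], [0.003, 0.005, 0, 0, 0, -0.005, 240]]]'

```text
clock: 23.92
tcp_pos: [0.5571, 0.2714, 0.193]
orientation: [0.532, 0.466, 0.531, -0.467]
wrist_force: [0.7, -0.1, -3.7]
finger_gap: 0.0147
```

```bash
python3 -c "
from h import *
show();where();fk(.002,.188)
"
```

```text
t 23.93 tcp [0.5571 0.2714 0.193 ] F [ 0.73 -0.15 -3.71] M [0.01 0.   0.05] gap 0.0147 j [ 0.32  0.41  0.1   1.26 -0.    1.76]
toolx [ 0.    -0.002 -1.   ] jaw yaw 0.1316
stand frame x -0.0025 y -0.0003
go [ 0.005   0.0045 -0.0003] [0.0016 0.0018 0.0002]
```

Call:
drive_tool --moves '[[[0.001, 0.001, 0, 0, 0, 0, 240], [0.002, 0.002, 0, 0, 0, 0, 240], [0.003, 0.002, 0, 0, 0, 0, 240], [0.0035, 0.002, 0, 0, 0, 0, 240], [0.0035, 0.002, 0, 0, 0, 0, 240]]]'

```text
clock: 24.55
tcp_pos: [0.559, 0.2716, 0.1894]
orientation: [0.532, 0.466, 0.531, -0.467]
wrist_force: [-0.8, -0.5, -3.2]
finger_gap: 0.0152
```

Call:
drive_tool --moves '[[[0.0005, 0, 0, 0, 0, 0, 240], [0.001, 0, 0, 0, 0, 0, 240], [0.0015, 0, 0, 0, 0, 0, 240], [0.002, 0, 0, 0, 0, 0, 240], [0.002, 0, 0, 0, 0, 0, 240]]]'

```text
clock: 25.18
tcp_pos: [0.5593, 0.2717, 0.1877]
orientation: [0.532, 0.466, 0.531, -0.466]
wrist_force: [0.6, -0.2, -2.6]
finger_gap: 0.015
```

Call:
drive_tool --moves '[[[0.0005, 0.0005, 0, 0, 0, 0, 240], [0.001, 0.0005, 0, 0, 0, 0, 240], [0.001, 0.001, 0, 0, 0, 0, 240], [0.0015, 0.001, 0, 0, 0, 0, 240], [0.0015, 0.001, 0, 0, 0, 0, 240]]]'

```text
clock: 25.8
tcp_pos: [0.5604, 0.2719, 0.1864]
orientation: [0.532, 0.466, 0.531, -0.466]
wrist_force: [0.2, 0.9, -1.0]
finger_gap: 0.0147
```

```bash
python3 -c "
from h import *
show();where()
im=cams.read_camera('wrist');cv2.imwrite('pics/w13.png',im)
"
```

```text
t 25.8 tcp [0.5604 0.2719 0.1864] F [ 0.19  0.93 -1.  ] M [ 0.16 -0.15 -0.03] gap 0.0147 j [ 0.32  0.42  0.09  1.24 -0.    1.76]
toolx [ 0.001 -0.001 -1.   ] jaw yaw 0.1315
stand frame x 0.0009 y -0.0003
```

View pics/w13.png

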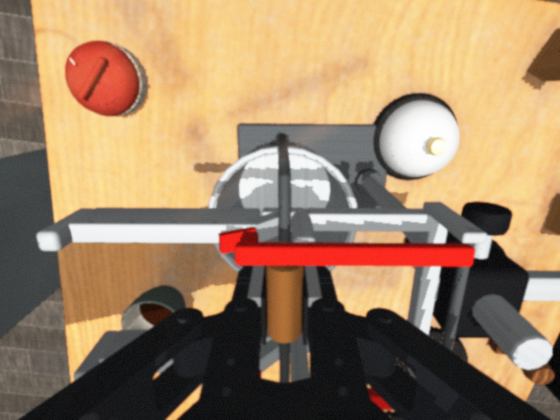

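Contact on the slope or seat; ease down a little further.

Call:
drive_tool --moves '[[[0.0005, 0.0005, 0, 0, 0, 0, 240], [0.0005, 0.001, 0, 0, 0, 0, 240], [0.001, 0.001, 0, 0, 0, 0, 240], [0.001, 0.001, 0, 0, 0, 0, 240], [0.001, 0.001, 0, 0, 0, 0, 240]]]'

```text
clock: 26.48
tcp_pos: [0.561, 0.2719, 0.1856]
orientation: [0.532, 0.466, 0.531, -0.466]
wrist_force: [-5.7, -0.8, 3.3]
finger_gap: 0.015
```

Call:
drive_tool --moves '[[[0.0003, 0.0005, 0, 0, 0, 0, 240], [0.0005, 0.001, 0, 0, 0, 0, 240], [0.0005, 0.001, 0, 0, 0, 0, 240], [0.0005, 0.001, 0, 0, 0, 0, 240], [0.0005, 0.001, 0, 0, 0, 0, 240]]]'

```text
clock: 27.1
tcp_pos: [0.5611, 0.2719, 0.1854]
orientation: [0.532, 0.465, 0.532, -0.467]
wrist_force: [-6.6, -1.6, 4.9]
finger_gap: 0.0144
```

Call:
drive_tool --moves '[[[-0.0003, -0.0008, 0, 0, 0, 0, 240], [-0.0006, -0.0012, 0, 0, 0, 0, 240], [-0.0006, -0.0012, 0, 0, 0, 0, 240], [-0.0006, -0.0012, 0, 0, 0, 0, 240], [-0.0006, -0.0012, 0, 0, 0, 0, 240]]]'

```text
clock: 27.72
tcp_pos: [0.5608, 0.2719, 0.186]
orientation: [0.532, 0.466, 0.531, -0.466]
wrist_force: [4.1, 1.3, -1.7]
finger_gap: 0.015
```

```bash
python3 -c "
from h import *
show();where()
im=cams.read_camera('scene')
a=im[100:230,180:330];cv2.imwrite('pics/sc14.png',cv2.resize(a,None,fx=4,fy=4,interpolation=3))
im=cams.read_camera('side')
cv2.imwrite('pics/si14.png',cv2.resize(im[110:240,220:360],None,fx=4.4,fy=4.4,interpolation=3))
"
```

```text
t 27.73 tcp [0.5608 0.2719 0.186 ] F [ 4.15  1.34 -1.73] M [ 0.12 -0.76 -0.07] gap 0.015 j [ 0.32  0.42  0.09  1.24 -0.    1.76]
toolx [ 0.001 -0.001 -1.   ] jaw yaw 0.1316
stand frame x 0.0012 y -0.0003
```

View pics/sc14.png

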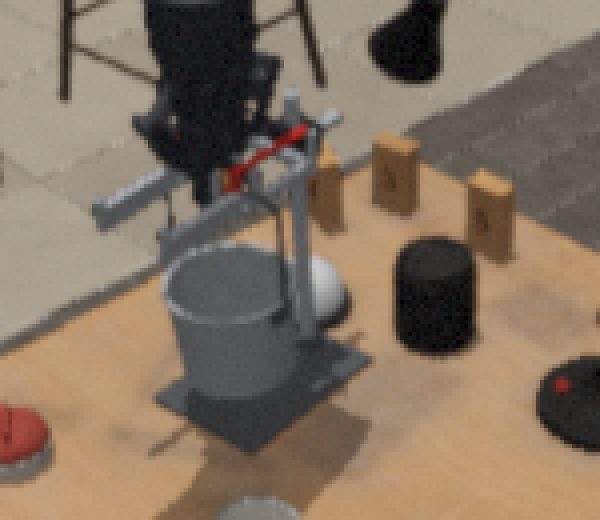

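View pics/si14.png

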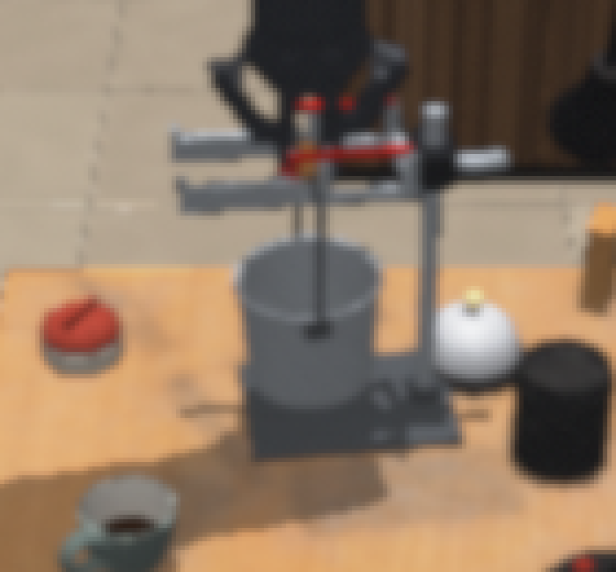

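Call:
drive_tool --moves '[[[0, 0.0005, 0, 0, 0, 0, 240], [0, 0.0005, 0, 0, 0, 0, 225], [0, 0.0005, 0, 0, 0, 0, 210], [0, 0.0005, 0, 0, 0, 0, 190], [0, 0.0005, 0, 0, 0, 0, 170]]]'

```text
clock: 28.45
tcp_pos: [0.5608, 0.2719, 0.186]
orientation: [0.532, 0.466, 0.531, -0.466]
wrist_force: [-0.1, 0.4, -0.4]
finger_gap: 0.0289
```

Call:
drive_tool --moves '[[[0, 0, 0, 0, 0, 0, 160], [0, 0, 0, 0, 0, 0, 150], [0, 0, 0, 0, 0, 0, 150], [0, 0, 0, 0, 0, 0, 150], [0, 0, 0, 0, 0, 0, 150]]]'

```text
clock: 29.08
tcp_pos: [0.5609, 0.2719, 0.186]
orientation: [0.532, 0.466, 0.531, -0.466]
wrist_force: [-0.7, -0.6, 0.4]
finger_gap: 0.0352
```

```bash
python3 -c "
from h import *
show();where()
im=cams.read_camera('wrist');cv2.imwrite('pics/w15.png',im)
"
```

```text
t 29.07 tcp [0.5609 0.2719 0.186 ] F [-0.68 -0.63  0.42] M [ 0.01  0.06 -0.01] gap 0.0352 j [ 0.32  0.42  0.09  1.24 -0.    1.76]
toolx [ 0.    -0.002 -1.   ] jaw yaw 0.1318
stand frame x 0.0014 y -0.0003
```

View pics/w15.png

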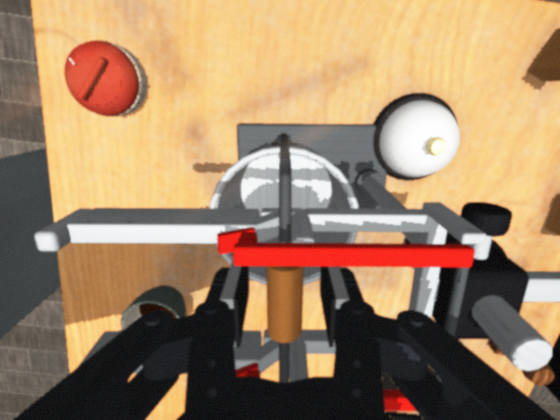

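Released with the bar centred between the jaws; the wire lies behind the nose on both arms. Retreat straight up.

Call:
drive_tool --moves '[[[-0.005, 0, 0, 0, 0, 0, 150], [-0.015, 0, 0, 0, 0, 0, 150], [-0.03, 0, 0, 0, 0, 0, 150], [-0.05, 0, 0, 0, 0, 0, 150], [-0.07, 0, 0, 0, 0, 0, 150]]]'

```text
clock: 29.75
tcp_pos: [0.5611, 0.2721, 0.2579]
orientation: [0.532, 0.466, 0.531, -0.466]
wrist_force: [-0.1, -0.3, -0.2]
finger_gap: 0.0348
```

Call:
drive_tool --moves '[[[-0.015, 0, 0, 0, 0, 0, 150], [-0.03, 0, 0, 0, 0, 0, 150], [-0.04, 0, 0, 0, 0, 0, 150], [-0.04, 0, 0, 0, 0, 0, 150], [-0.04, 0, 0, 0, 0, 0, 150]]]'

```text
clock: 30.38
tcp_pos: [0.5609, 0.2721, 0.2975]
orientation: [0.532, 0.466, 0.531, -0.466]
wrist_force: [-0.3, -0.8, 0.1]
finger_gap: 0.035
```

```bash
python3 -c "
from h import *
s=show()
im=cams.read_camera('wrist');cv2.imwrite('pics/w16.png',im)
w=cam('wrist',s)
for r in finder.regions_of('wrist','bail_grip')[:1]: print(r['conf'],r['point'],(atz(w,[r['point']],.2055)[0][:2]-T)@E2, atz(w,[r['point']],.2055))
im=cams.read_camera('scene')
a=im[100:230,180:330];cv2.imwrite('pics/sc16.png',cv2.resize(a,None,fx=4,fy=4,interpolation=3))
im=cams.read_camera('side')
cv2.imwrite('pics/si16.png',cv2.resize(im[110:240,220:360],None,fx=4.4,fy=4.4,interpolation=3))
"
```

```text
t 30.38 tcp [0.5609 0.2721 0.2975] F [-0.33 -0.83  0.09] M [-0.04 -0.02  0.02] gap 0.035 j [ 0.32  0.41  0.34  1.51 -0.    1.76]
toolx [ 0.001 -0.001 -1.   ] jaw yaw 0.1318
0.74 [283.3, 204.1] 0.0007693183094895973 [[0.55992521 0.27468216 0.2055    ]]
```

View pics/w16.png

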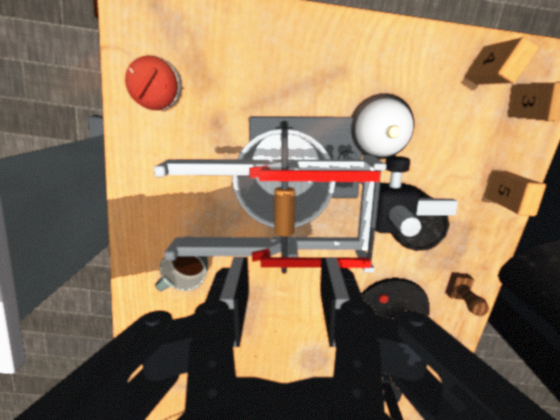

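View pics/sc16.png

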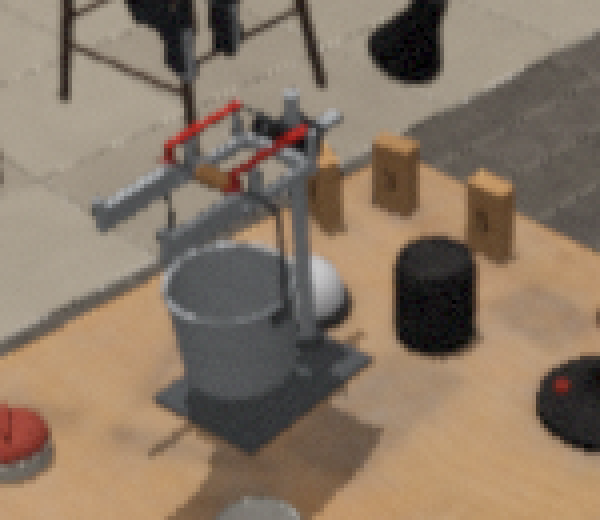

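View pics/si16.png

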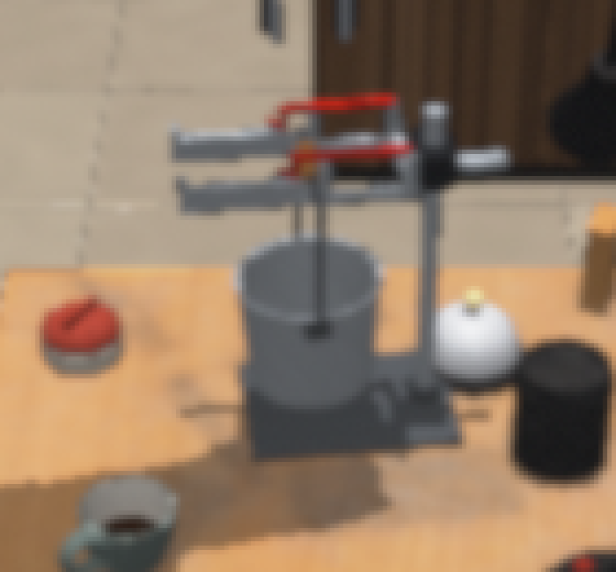

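```bash
python3 -c "
from h import *
print(env.hand_in());show()"
```

```text
the job is handed in; nothing more can be done
None
the job is handed in; nothing more can be done
```

The pail hangs on the fork stand with its wire in both seats and the keeper shut over it. I handed the job in at about 30.5 s of the 72 s; no verdict is reported.

**What I did:**
- I swung the bail upright with the pail standing. It may have been lifted a millimetre or so at the top of the swing, because the wrist already read the pail's weight there.
- I lifted the pail by the wooden grip and brought it in from the front of the fork.
- I felt the rails as the tool came down, then pushed the wire under the keeper. The highest reading I saw while pushing was about 11 N at the wrist.
- The wire dropped into the seats. It bottomed about 10 mm below the run-in, with about 7 N against the shoulder. I eased off, opened the jaws and moved straight up.

**Last checks:**
- **Seating and keeper:** pictures from all three cameras show the wire behind both keeper noses and the keeper arms lying closed.
- **Pail:** it hangs upright, and pictures before and after release match. I did not measure its speed.
- **Height:** the last grip height before release was about 205 mm, judged from the tool. That is inside the 202.5 to 212.5 mm window but about 2.5 mm from its lower edge.
- **Robot:** the gripper is well clear of everything and the wrist force reads about zero.
- **Bystanders:** I never touched the cup, the glass or the timer. The cup and timer look unmoved in the last views; the glass was not in them.

No check failed or disagreed.

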